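Lock a sprung chain tensioner in the bench nest and hold its arm at the stop

TASK

Lower the sprung chain tensioner into the pocket of the bench nest, ear towards the keeper lever, and swing the keeper fully shut over the ear. Then wind the tensioner's roller arm round against its spring until it meets its stop and keep holding it there with the gripper, so that I can slip the locking pin in: the program finishes while the robot is still holding the arm at its stop. Leave the other hardware on the bench where it lies.

Things in the scene. Friction and masses are not known exactly. Their poses are not given: they have to be found in the camera images.
- tensioner: Loose cast-aluminium chain tensioner, about 0.6 kg, 91 mm tall, standing on its foot. Origin: centre of the foot's underside, on the drum's axis; z up, ear along -x. Oblong foot 56 (x) by 40 (y), 24 mm tall, lowest 6 mm stepped in to 52 by 36; flange 70 by 62, z 24 to 32 mm; steel roller arm at z 34 to 44; above it the round spring drum. Two upright 8 mm lugs on the flange are the arm's end stops
- drum (a point): mid-height of the fixed round spring drum, on its axis, 66 mm above the foot's underside: grip the tensioner here from above. The drum is 47 mm in diameter (51 over its ribs, which are look only), z 46 to 86 mm, with a 16 mm bolt head up to 91 mm; it is one piece with the foot and does not turn with the arm
- ear (a point): centre of the top face of the tensioner's ear (x -48, z 32 mm in its frame); the ear is a tab of the flange, 28 mm wide, 8 mm thick, reaching to x -62 mm, on the side away from the roller arm
- idler_arm (a joint): roller arm's angle (rad) about the drum's axis: 0 at rest on the first lug, grows anticlockwise seen from above as it is wound, 1.2 on the stop lug, which cannot be passed. It points 0.6 rad clockwise of the tensioner's +x at 0 and 0.6 rad anticlockwise of it at 1.2. A torsion spring drives it back to 0: about 3.5 N at the roller to start it, 10 N at the stop
- roller_mid (a point): centre of the black roller on the arm's end, 90 mm from the drum's axis, 57 mm above the foot's underside. Upright axis, 40 mm in diameter (37 in its groove), 22 mm tall, free to spin on its bolt, whose 17 mm head ends 17 mm above this point; the arm under it is 24 to 28 mm wide, 10 mm thick, its top 13 mm below this point. It may be pinched from above or pushed
- nest: Fixed bench nest: base plate 186 by 144 by 8 mm with bolt heads, on it a grey block with its top 36 mm above the bench, x -72 to 52, y -50 to 50 mm. Origin on the bench under the pocket's centre; keeper lever on its -x side. Seated: tensioner's axes parallel to the nest's (x along x, so ear along -x), origins on one axis, tensioner's 12 mm higher, flange down on the block
- nest_pocket (a point): centre of the mouth of the pocket, at the block's top, 36 mm above the bench: oblong pocket 58 (x) by 42 (y), 26 mm deep, its mouth bevelled by 4 mm all round, for the tensioner's foot, which has 1 mm play a side and can twist by 0.05 rad under load
- keeper (a joint): keeper lever's angle (rad): 0 fully shut on its stop, lying along the nest's +y over the ear; grows as it opens anticlockwise seen from above, 1.57 along the nest's -x. Starts open (1.15 to 1.5), stays where left, needs about 1 N at the grip. Upright hinge axis at x -48, y -36 mm of the nest. Bar 17 wide, 9 thick, underside 46 mm above the bench, 2 mm over the seated ear; hinge bolt up to 61 mm
- keeper_grip (a point): point on the keeper's upright round black grip, 75 mm from the hinge axis, 78 mm above the bench. The grip is 10 to 15 mm thick and stands from 55 to 95 mm above the bench
- locking_pin: loose steel pin 6 mm thick, 62 mm long, with a 28 mm pull ring, lying on the bench, to be left alone; origin on the bench near its middle
- angle_bracket: loose galvanised angle bracket, legs 90 and 60 mm, 45 wide, to be left alone; origin under the middle of its lying 90 mm leg
- track_wheel: loose steel track wheel 80 mm across, 25 mm tall, lying flat, to be left alone; origin under its centre
- bolt: loose hex bolt, 12 mm thick, 63 mm long, lying on the bench, to be left alone; origin on the bench near its middle
There are look-alikes about, which are no part of the job. Leave any blue look-alike of the nest alone.

How it is judged:
By the outcome, as a careful person would: the job done as asked, in the order asked, and still so for the second after the job is handed in, while the arm keeps its last pose, push and grip.
It also fails if it takes over 70 s, if anything falls off the work surface, if the arm or the gripper's body presses on something with over 40 N, if the wrist force passes 120 N, or if a joint passes its speed limit or range.

ROBOT

A 6-joint arm with a two-finger parallel gripper is mounted at the origin on the work surface. World frame = base frame: x ahead of the robot, y to its left, z up, the work surface at z = 0. Lengths are in mm, angles in rad, forces in N, time in s.
With the tool pointing down it reaches from about 250 to 850 mm from the base axis. Payload 12.5 kg.
Tool frame: the origin (TCP) lies on the centre line of the jaws, within the pads' length; the fingertips stand 22 mm ahead of it and the grasp point (between the pads) lies 3 mm ahead of it; z points along the fingers, x is the direction in which the jaws open and shut, and the axes are right-handed (so a half turn about z gives the same grasp; the last joint's range is limited). The gripper opens to 93 mm and grips with 3 to 60 N. Pads are 15 mm wide; open, the fingers measure 128 mm over their backs; the gripper's body (75 mm by 188 mm) begins 65 mm behind the grasp point.
Start: joints at [1.135, 0.351, 1.652, -0, 1.139, -0.085], TCP at [188.975, 516.501, 240.633] pointing down, gripper open.
Joint ranges: [-2.75, 2.75], [-0.79, 2.1], [0.01, 2.65], [-1.57, 4.71], [0.07, 3.14], [-2.87, 2.87]. Speed limits (rad/s): [2.22, 2.22, 2.79, 3.14, 3.14, 3.14].

INTERFACE

Orientations are given as a 3x3 rotation matrix whose columns are the frame's x, y, z axes.
In Python, from plant import r gives the robot as it stands. The module is installed in compiled form; this text tells all that it offers.
- The arm moves only by the tool servo_tool, never from a script. Its argument "commands" is a list that holds one entry, the list of rows, each a list of 5 numbers: the shift along the tool's x, y, z in m, then the turn about the tool's z in rad, then the opening, from 0 (shut) to 1 (fully open). A call has 1 to 5 rows; each row is the pose to reach, as a shift and turn from the pose commanded when the call began, along the tool's axes at that moment; what a row does not reach only later rows make up. A row lasts 1/12 s, in which the tool goes at most 41.7 mm and 7.16 degrees, less where a joint would pass 70% of its speed; a pose out of reach is approached as far as the arm can. A call with a gripper value outside its range is refused whole. The fingers move at their own pace and stop on an object; the grip force is fixed at half the most. Time passes only in rows, so rows that repeat a pose let the fingers close. It gives the time, the measured TCP pose, the force and the opening at its end, in the units of the state.
- r.state(): the state, without advancing time (a new reading comes with each control period).
- r.grab_frame(name): name is "scene" or "top" or "wrist"; returns a dict with "image" (384x512x3 uint8, red, green, blue), "K" (3x3 intrinsics, pixels), "rvec" (rotation vector, rad) and "tvec" (3), from world to camera coordinates, as OpenCV has them. Camera axes: x right, y down, z forward; pixel columns grow to the right and rows downward; lengths in mm; the calibration is good to about 2 mm. A picture is of the moment at which its call begins. There is no depth.
- r.close_job(): hands the job in, once; it reports no verdict.
Trained networks look in the newest picture that a camera, given by its name, has taken for a name from the list of things; names that differ only in an ending like _2 or _b are one class to them, and where a whole thing is asked for, a point or a joint stands for the part that bears it (a point fixed in the world has none). Each returns a list of dicts, best first, with "conf" (0 to 1); they miss things now and then, are a little off and sometimes report something else, mostly with a low value. They report only what shows in the picture. A call takes as long as a camera call. They do not tell look-alikes from the thing itself.
- r.recognise(label, camera): "uv" ([column, row] in pixels, amid what is visible of it).
- r.trace(label, camera): "region" (384x512 bool, what is visible of it) and "uv" ([column, row] in pixels, amid what is visible of it).
The state is a dict: "time": time; "q": joint angles; "joint_vel": joint speeds; "effort": joint torques, N m; "eef_pos": TCP position; "tcp_rot": TCP orientation; "ft_force": force on the tool from outside, world axes, zero at the start; "torque": the same for the moment, N m; "width": opening from 0.0 (shut) to 1.0 (fully open).
Only numpy, scipy, OpenCV 4.12 (cv2) and the standard library are available. Lean on these libraries where they do the work, as an engineer would, in place of code of your own. Each camera call takes 0.05 s, during which the arm holds its last target.

## Working session

There is one attempt and no reset: what is moved stays moved. The work goes in short steps, Python scripts to look and compute and a tool call to move; the robot and the scene stay as the last step left them, time stands still between calls to the robot, and variables do not carry over. Pictures are saved under pics/ and viewed, and the job is handed in when it is done.

Besides the shell and the picture viewer there is one more tool, called after "Emit:" as name(argument=value, ...), one argument or row to a line, values as JSON. servo_tool: Moves the arm, as the interface text tells. Its arguments: {"type":"object","properties":{"commands":{"type":"array"}},"required":["commands"]}

```bash
mkdir -p pics; cat > h.py <<'E'
import numpy as np, cv2
from plant import r
def grab(c,name=None):
    f=r.grab_frame(c)
    if name: cv2.imwrite('pics/'+name,cv2.cvtColor(f['image'],cv2.COLOR_RGB2BGR))
    return f
def ray(f,uv):
    R=cv2.Rodrigues(np.array(f['rvec'],float))[0];t=np.array(f['tvec'],float).ravel()
    d=R.T@np.linalg.inv(f['K'])@np.array([uv[0],uv[1],1.]);return -R.T@t,d
def atz(f,uv,z):
    c,d=ray(f,uv);return c+d*(z-c[2])/d[2]
def proj(f,P):
    return cv2.projectPoints(np.array(P,float).reshape(-1,1,3),np.array(f['rvec'],float),np.array(f['tvec'],float),np.array(f['K'],float),None)[0].reshape(-1,2)
E
python3 - <<'E'
from h import *
np.set_printoptions(precision=1,suppress=True)
for c in ['scene','top','wrist']:
    f=grab(c,c+'0.png'); print(c,ray(f,(256,192))[0],f['K'][0,0])
    for l,z in [('tensioner',40),('drum',66),('ear',32),('roller_mid',57),('nest',20),('nest_pocket',36),('keeper_grip',78),('keeper',50)]:
        for d in r.recognise(l,c)[:3]: print(l,round(d['conf'],2),np.array(d['uv']),atz(f,d['uv'],z))
print(r.state())
E
```

```text
scene [1170.3  210.5  821.5] 362.93457041367014
tensioner 0.71 [294.9 211.4] [567.8 144.3  40. ]
drum 0.85 [297.8 211.2] [585.3 153.7  66. ]
ear 0.65 [295.1 209.2] [554.1 142.6  32. ]
ear 0.62 [ 96.9 195.7] [ 653.8 -414.4   32. ]
roller_mid 0.9 [271.4 210.6] [594.5  85.3  57. ]
nest 0.84 [205.7 128.7] [ 281.2 -223.8   20. ]
nest 0.79 [182.4 192.8] [ 570.8 -186.6   20. ]
nest 0.56 [336.3 168.8] [358.7 231.9  20. ]
nest_pocket 0.84 [178.8 194.3] [ 590.7 -186.4   36. ]
nest_pocket 0.81 [333.9 170.8] [385.1 225.6  36. ]
nest_pocket 0.7 [203.2 127. ] [ 292.7 -226.5   36. ]
keeper_grip 0.62 [338.6 148.1] [329.4 226.   78. ]
keeper_grip 0.61 [207.9 107.7] [ 239.9 -224.4   78. ]
keeper_grip 0.6 [176. 162.] [ 509.4 -223.    78. ]
keeper 0.71 [205.  108.5] [ 211.8 -249.1   50. ]
keeper 0.66 [338.9 150. ] [306.1 228.5  50. ]
keeper 0.48 [176.4 165.4] [ 497.6 -232.2   50. ]
top [ 247.4  -13.3 1365. ] 438.20898917318243
tensioner 0.56 [203.  185.7] [567.7 150.6  40. ]
tensioner 0.2 [328.8 209.5] [ 500.6 -239.7   40. ]
drum 0.64 [203.6 186. ] [560.5 145.6  66. ]
ear 0.79 [205.1 186.2] [568.2 145. 
[... 551 characters left out ...]
]
keeper 0.67 [325.8 205.9] [ 509.7 -229.    50. ]
keeper 0.53 [339.4 300.8] [ 228.5 -264.3   50. ]
keeper 0.46 [182.1 271.6] [303.1 198.7  50. ]
wrist [121.1 541.5 385.3] 308.79198676314854
nest 0.84 [141.2 347.8] [368.3 285.1  20. ]
nest_pocket 0.71 [140.3 350.3] [360.7 293.5  36. ]
{'time': 1.35, 'q': array([ 1.1,  0.4,  1.7, -0. ,  1.1, -0.1]), 'joint_vel': array([-0., -0., -0., -0., -0.,  0.]), 'effort': array([ -0. , -49.7, -28.5,   0.1,   0. ,  -0. ]), 'eef_pos': array([189. , 516.5, 240.6]), 'tcp_rot': array([[ 0.3,  0.9,  0. ],
       [ 0.9, -0.3,  0. ],
       [ 0. ,  0. , -1. ]]), 'ft_force': array([ 0.6, -0.1,  0.3]), 'torque': array([ 0., -0.,  0.]), 'width': 0.9995769101517653}
```

View pics/scene0.png

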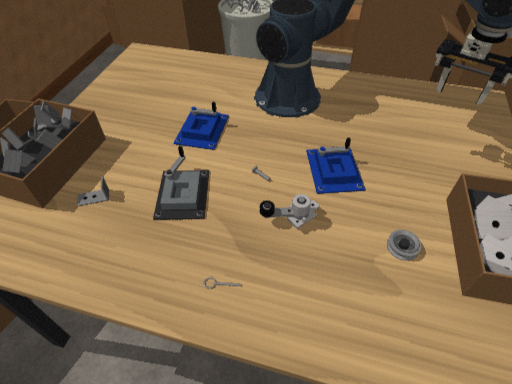

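View pics/top0.png

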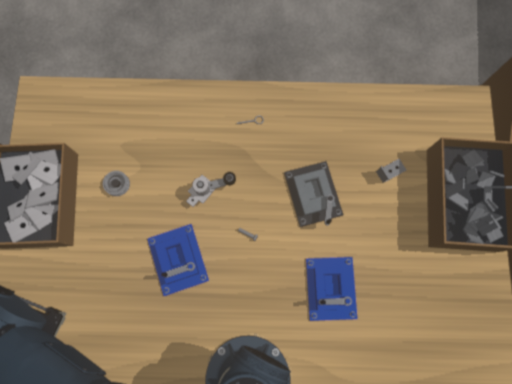

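View pics/wrist0.png

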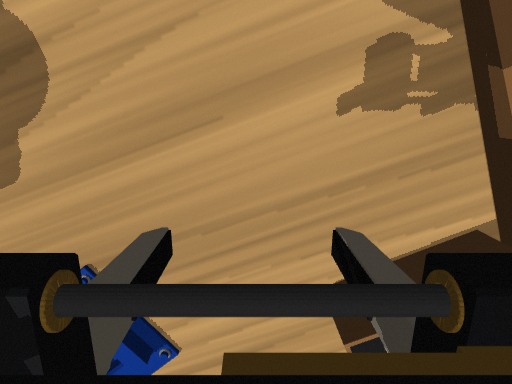

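```bash
python3 - <<'E'
import cv2,numpy as np
a=cv2.imread('pics/top0.png');b=cv2.imread('pics/scene0.png')
A=cv2.resize(a[150:240,160:250],(390,390),interpolation=3);B=cv2.resize(a[145:235,270:360],(390,390),interpolation=3)
cv2.imwrite('pics/z1.png',np.hstack([A,B]))
A=cv2.resize(b[180:240,250:330],(400,300),interpolation=3);B=cv2.resize(b[140:225,145:225],(370,390),interpolation=3)
B=cv2.resize(B,(390,300)); cv2.imwrite('pics/z2.png',np.hstack([A,B]))
E
```

```text
(no output)
```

View pics/z1.png

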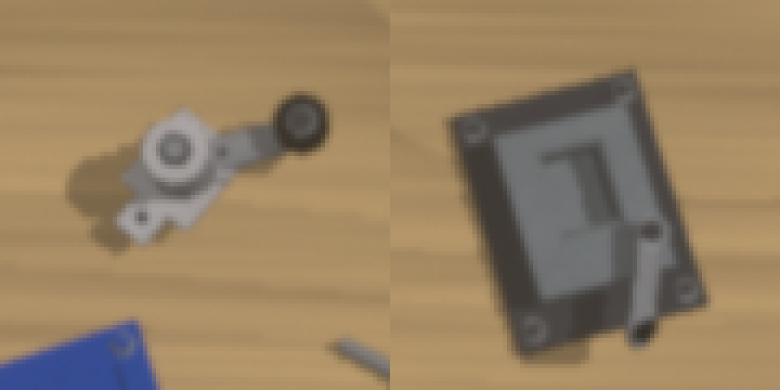

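View pics/z2.png

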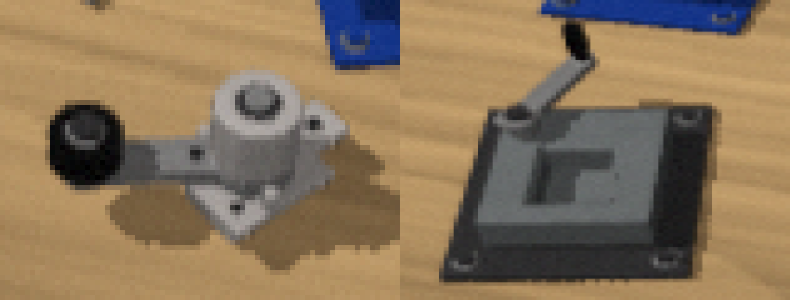

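```bash
cat >> h.py <<'E'
def tool(P):
    s=r.state();return np.array(s['tcp_rot']).T@(np.array(P)-s['eef_pos'])/1000
def yaw():
    R=r.state()['tcp_rot'];return np.arctan2(R[1,0],R[0,0])
def dirv(a): return np.array([np.cos(a),np.sin(a)])
E
python3 - <<'E'
from h import *
np.set_printoptions(precision=4,suppress=True)
f=grab('wrist')
print(tool(atz(f,(256,192),50)),tool(atz(f,(256,100),50)),tool(atz(f,(256,230),50)),yaw(),r.state()['tcp_rot'])
print(tool([565,148,240]),tool([565,148,240]))
E
```

```text
[0.0053 0.0132 0.1906] [ 0.005  -0.0852  0.1906] [0.0055 0.0587 0.1906] 1.2200165900184103 [[ 0.3436  0.9391 -0.    ]
 [ 0.9391 -0.3436 -0.0001]
 [-0.0001 -0.     -1.    ]]
[-0.2168  0.4798  0.0006] [-0.2168  0.4798  0.0006]
```

Emit:
servo_tool(
  commands=[
    [[-0.217, 0.5, 0, 0, 1], [-0.217, 0.5, 0, 0, 1], [-0.217, 0.5, 0, 0, 1], [-0.217, 0.5, 0, 0, 1], [-0.217, 0.5, 0, 0, 1]],
  ],
)

```text
time: 1.82
eef_pos: [341.0, 371.5, 240.8]
tcp_rot: [[0.343, 0.939, 0.0], [0.939, -0.343, 0.0], [0.0, 0.0, -1.0]]
ft_force: [0.4, 2.2, -0.3]
width: 1.005
```

```bash
python3 - <<'E'
from h import *
print(tool([565,148,240]),r.state()['eef_pos'])
E
```

```text
[-0.13299242  0.28711134  0.00080435] [340.9743298  371.45559169 240.80508471]
```

Emit:
servo_tool(
  commands=[
    [[-0.133, 0.317, 0, 0, 1], [-0.133, 0.317, 0, 0, 1], [-0.133, 0.317, 0, 0, 1], [-0.133, 0.317, 0, 0, 1], [-0.133, 0.317, 0, 0, 1]],
  ],
)

```text
time: 2.23
eef_pos: [493.9, 229.5, 240.8]
tcp_rot: [[0.344, 0.939, 0.0], [0.939, -0.344, 0.0], [0.0, 0.0, -1.0]]
ft_force: [1.0, 1.1, 0.0]
width: 0.996
```

Emit:
servo_tool(
  commands=[
    [[-0.05, 0.12, 0, 0, 1], [-0.05, 0.12, 0, 0, 1], [-0.05, 0.12, 0, 0, 1], [-0.05, 0.12, 0, 0, 1]],
  ],
)

```text
time: 2.57
eef_pos: [591.7, 138.6, 240.3]
tcp_rot: [[0.347, 0.938, 0.001], [0.938, -0.347, -0.001], [-0.0, 0.002, -1.0]]
ft_force: [1.0, 0.6, 0.3]
width: 0.999
```

```bash
python3 - <<'E'
from h import *
np.set_printoptions(precision=4,suppress=True)
print(tool([565,148,240]),r.state()['eef_pos'])
f=grab('wrist','w1.png')
for l,z in [('tensioner',40),('drum',66),('ear',32),('roller_mid',57)]:
        for d in r.recognise(l,'wrist')[:2]: print(l,round(d['conf'],2),np.array(d['uv']),atz(f,d['uv'],z))
E
```

```text
[-0.0005 -0.0283  0.0003] [591.7462 138.6249 240.3106]
tensioner 0.82 [245.1 155.7] [565.1075 141.0778  40.    ]
drum 0.82 [243.1 156.3] [561.8501 140.6488  66.    ]
ear 0.82 [247.1 158.3] [569.6528 141.6438  32.    ]
roller_mid 0.81 [200.9 191. ] [582.4395  83.1829  57.    ]
```

View pics/w1.png

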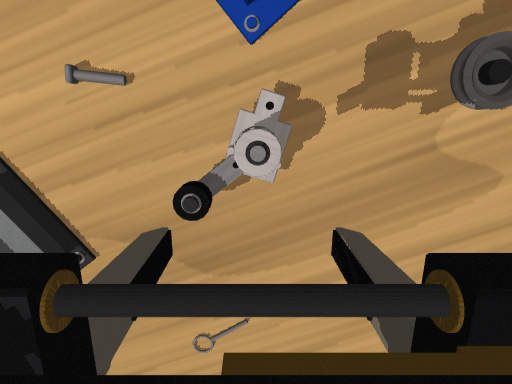

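```bash
python3 - <<'E'
from h import *
a=cv2.imread('pics/w1.png');cv2.imwrite('pics/z3.png',cv2.resize(a[80:230,160:310],(600,600),interpolation=cv2.INTER_NEAREST))
np.set_printoptions(precision=2,suppress=True)
g=cv2.cvtColor(a,cv2.COLOR_BGR2GRAY)
for (r0,r1) in [(8,16),(17,30)]:
    c=cv2.HoughCircles(g,cv2.HOUGH_GRADIENT_ALT,1,8,param1=150,param2=0.6,minRadius=r0,maxRadius=r1)
    print(c)
f=r.grab_frame('wrist')
for uv,z in [((258,153),91),((257.5,152),86),((191,203),74),((269.5,105),32)]: print(uv,atz(f,uv,z))
E
```

```text
[[[257.   153.    11.47]
  [190.   204.    10.14]
  [493.    75.    13.36]
  [213.   328.    11.67]
  [ 78.   256.    12.02]
  [ 54.   320.    13.62]
  [369.   343.    11.13]
  [424.   326.    10.38]]]
[[[496.    78.    23.07]
  [190.   202.    19.68]
  [256.   151.    24.6 ]
  [149.   347.    23.51]
  [202.   356.    21.22]
  [154.   250.    20.79]]]
(258, 153) [556.11 162.21  91.  ]
(257.5, 152) [555.66 161.96  86.  ]
(191, 203) [583.4   78.02  74.  ]
(269.5, 105) [518.31 190.49  32.  ]
```

View pics/z3.png

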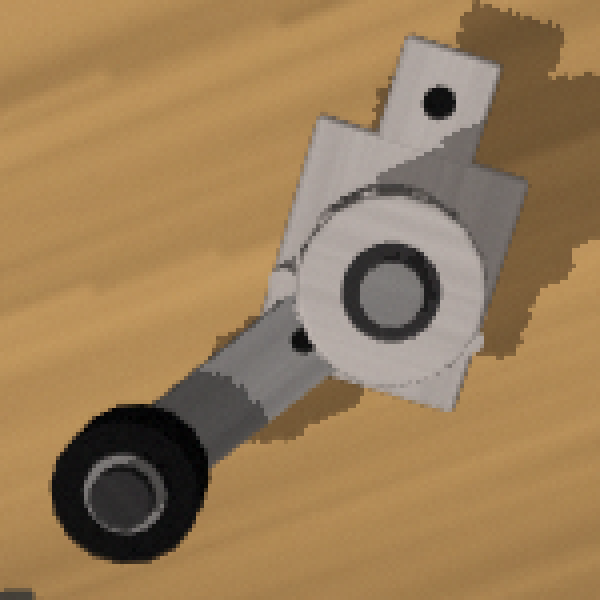

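```bash
python3 - <<'E'
from h import *
print(tool([555.5,161.8,240]),yaw())
E
```

```text
[ 0.00569645 -0.0359247   0.00078401] 1.2214018909509357
```

Emit:
servo_tool(
  commands=[
    [[0.006, -0.036, 0, 0.1, 1], [0.006, -0.036, 0.03, 0.2, 1], [0.006, -0.036, 0.05, 0.305, 1], [0.006, -0.036, 0.05, 0.305, 1], [0.006, -0.036, 0.05, 0.305, 1]],
  ],
)

```text
time: 3.28
eef_pos: [555.8, 161.8, 190.8]
tcp_rot: [[0.606, 0.795, -0.001], [0.795, -0.606, -0.0], [-0.001, -0.001, -1.0]]
ft_force: [0.4, -0.5, 0.9]
width: 1.0
```

```bash
python3 - <<'E'
from h import *
print(tool([555.5,161.8,240]),yaw(), r.state()['eef_pos'])
np.set_printoptions(precision=2,suppress=True)
f=grab('wrist','w2.png')
g=cv2.cvtColor(f['image'],cv2.COLOR_RGB2GRAY)
for (r0,r1) in [(10,18),(22,40)]:
    print(cv2.HoughCircles(g,cv2.HOUGH_GRADIENT_ALT,1,8,param1=150,param2=0.6,minRadius=r0,maxRadius=r1))
print(proj(f,[[555.5,161.8,91],[555.5,161.8,86]]))
E
```

```text
[-0.00017775 -0.00026685 -0.04923022] 0.9194603023727883 [555.76549742 161.7686043  190.76946228]
[[[250.   211.    13.23]
  [363.   333.    14.58]
  [446.   318.    14.25]
  [232.   173.    14.2 ]
  [503.    29.    14.57]
  [489.    32.    13.89]
  [ 66.   267.    15.64]
  [436.   268.    15.42]
  [119.   271.    14.01]
  [197.   280.    11.49]]]
[[[251.   211.    26.97]
  [482.    39.    28.32]
  [251.   197.    33.54]
  [498.    36.    29.85]
  [251.   197.    25.05]
  [158.   348.    32.51]
  [118.   348.    29.98]
  [343.   343.    31.98]]]
[[251.26 203.64]
 [251.27 201.96]]
```

View pics/w2.png

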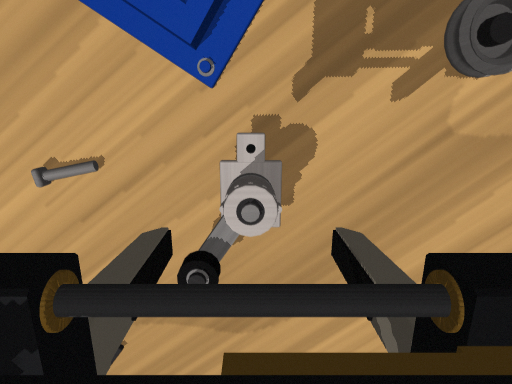

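```bash
python3 - <<'E'
from h import *
np.set_printoptions(precision=4,suppress=True)
f=r.grab_frame('wrist')
for uv,z in [((250.5,211),91),((251,211),86),((197.5,279),74),((250.5,148.5),32)]: p=atz(f,uv,z);print(uv,p,tool(p))
f=grab('top','t2.png');g=grab('scene','s2.png')
print(proj(f,[[555.5,161.8,91]]),proj(g,[[555.5,161.8,91]]))
E
```

```text
(250.5, 211) [561.3957 157.1776  91.    ] [-0.0009  0.0061  0.1011]
(251, 211) [562.9282 156.5289  86.    ] [-0.0005  0.0077  0.1061]
(197.5, 279) [589.0119  72.7545  74.    ] [-0.0512  0.0792  0.1181]
(250.5, 148.5) [525.3697 184.5557  32.    ] [-0.0011 -0.0392  0.1601]
[[197.1583 185.5336]] [[303.8378 197.2284]]
```

Emit:
servo_tool(
  commands=[
    [[0, 0.007, 0.03, 0, 1], [0, 0.007, 0.06, 0, 1], [0, 0.007, 0.06, 0, 1], [0, 0.007, 0.06, 0, 1]],
  ],
)

```text
time: 3.82
eef_pos: [561.7, 156.7, 130.7]
tcp_rot: [[0.609, 0.793, -0.002], [0.793, -0.609, -0.0], [-0.001, -0.001, -1.0]]
ft_force: [0.1, -0.3, 0.6]
width: 0.998
```

```bash
python3 - <<'E'
from h import *
print(r.state()['eef_pos'])
f=grab('wrist','w3.png');g=grab('scene','s3.png')
i=g['image'];cv2.imwrite('pics/s3z.png',cv2.resize(i[140:240,240:340,::-1],(600,600),interpolation=3))
print(proj(f,[[562,157,91]]),proj(g,[[562,157,91]]))
E
```

```text
[561.7482409  156.67105614 130.7496265 ]
[[252.01211719 230.59680592]] [[301.54856702 198.71935322]]
```

View pics/w3.png

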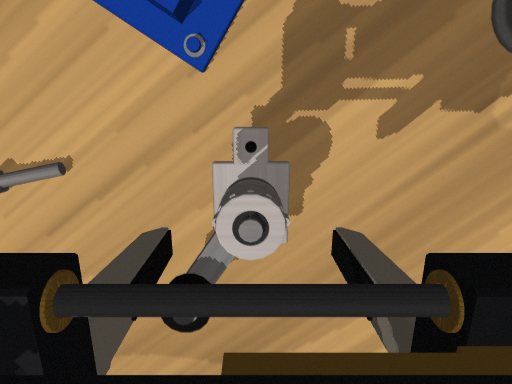

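View pics/s3z.png

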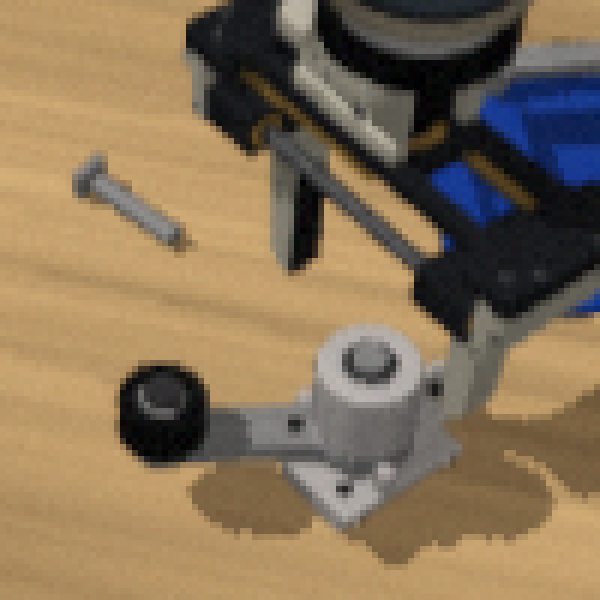

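Emit:
servo_tool(
  commands=[
    [[-0.0005, 0, 0.03, 0, 1], [-0.0005, 0, 0.058, 0, 1], [-0.0005, 0, 0.058, 0, 1], [-0.0005, 0, 0.058, 0, 0], [-0.0005, 0, 0.058, 0, 0]],
  ],
)

```text
time: 4.33
eef_pos: [562.8, 156.7, 75.0]
tcp_rot: [[0.61, 0.793, 0.003], [0.793, -0.61, 0.001], [0.002, 0.002, -1.0]]
ft_force: [0.1, 0.2, 0.5]
width: 0.904
```

Emit:
servo_tool(
  commands=[
    [[0, 0, 0, 0, 0], [0, 0, 0, 0, 0], [0, 0, 0, 0, 0], [0, 0, 0, 0, 0], [0, 0, 0, 0, 0]],
  ],
)

```text
time: 4.75
eef_pos: [561.8, 156.4, 73.0]
tcp_rot: [[0.61, 0.793, 0.0], [0.793, -0.61, 0.0], [0.0, 0.0, -1.0]]
ft_force: [1.5, 0.5, 0.3]
width: 0.546
```

Emit:
servo_tool(
  commands=[
    [[0, 0, 0, 0, 0], [0, 0, 0, 0, 0], [0, 0, 0, 0, 0]],
  ],
)

```text
time: 5.0
eef_pos: [561.7, 156.3, 72.8]
tcp_rot: [[0.61, 0.793, -0.0], [0.793, -0.61, -0.0], [-0.0, 0.0, -1.0]]
ft_force: [-1.2, -1.9, 3.3]
width: 0.503
```

Emit:
servo_tool(
  commands=[
    [[0, 0, -0.03, 0, 0], [0, 0, -0.07, 0, 0], [0, 0, -0.11, 0, 0], [0, 0, -0.13, 0, 0], [0, 0, -0.13, 0, 0]],
  ],
)

```text
time: 5.42
eef_pos: [563.3, 156.8, 206.7]
tcp_rot: [[0.61, 0.793, 0.007], [0.793, -0.61, 0.001], [0.005, 0.004, -1.0]]
ft_force: [0.7, 0.9, -5.4]
width: 0.497
```

```bash
python3 - <<'E'
from h import *
s=r.state();print(s['eef_pos'],s['width'],s['ft_force'],yaw())
f=grab('wrist','w4.png')
print(proj(f,[[*s['eef_pos'][:2],s['eef_pos'][2]-72+91]]))
E
```

```text
[563.2972328  156.81508988 206.6957636 ] 0.4966139418158158 [ 0.67370762  0.86737714 -5.44082426] 0.9150600726856819
[[251.47781915 278.29297629]]
```

View pics/w4.png

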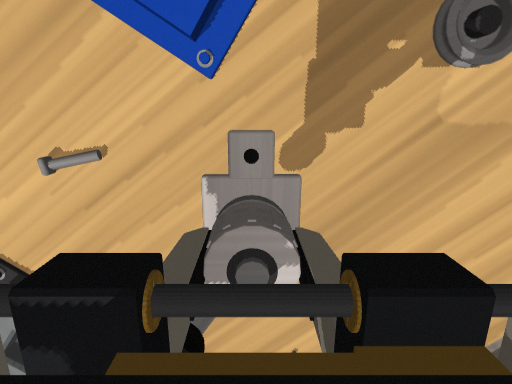

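```bash
python3 - <<'E'
from h import *
np.set_printoptions(precision=4,suppress=True)
s=r.state();z=s['eef_pos'][2];print(s['eef_pos'])
f=grab('wrist','w5.png')
a=f['image'][:,:,::-1];cv2.imwrite('pics/z5.png',cv2.resize(a[110:310,160:340],(720,800)[:1]+(600,) if 0 else (540,600),interpolation=0))
for uv,h in [((251,156),-40.8),((252,272),18.2),((229.5,131),-40.8),((273.5,131),-40.8),((202.5,176),-40.8),((300,176),-40.8)]: print(uv,tool(atz(f,uv,z+h)))
E
```

```text
[562.0691 156.5417 203.4359]
(251, 156) [ 0.0008 -0.0466  0.0387]
(252, 272) [ 0.0011 -0.002  -0.0203]
(229.5, 131) [-0.0119 -0.0613  0.0388]
(273.5, 131) [ 0.014  -0.0613  0.0387]
(202.5, 176) [-0.0289 -0.0344  0.0387]
(300, 176) [ 0.0307 -0.0344  0.0387]
```

View pics/z5.png

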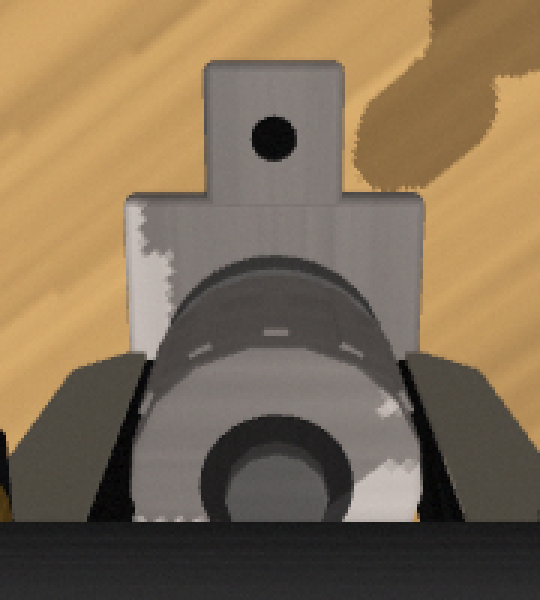

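Emit:
servo_tool(
  commands=[
    [[-0.02, 0.026, 0, -0.11, 0], [-0.04, 0.052, 0, -0.22, 0], [-0.06, 0.078, 0, -0.33, 0], [-0.083, 0.106, 0, -0.44, 0], [-0.105, 0.134, 0, -0.55, 0]],
  ],
)

```text
time: 5.93
eef_pos: [602.6, -10.0, 199.1]
tcp_rot: [[0.1, 0.995, -0.005], [0.995, -0.1, 0.001], [0.0, -0.005, -1.0]]
ft_force: [0.4, 0.1, -6.6]
width: 0.504
```

```bash
python3 - <<'E'
from h import *
print(tool([646,-167,203]),yaw()-1.85,r.state()['eef_pos'],r.state()['q'])
E
```

```text
[-0.15192689  0.05883249 -0.00418599] -0.379200917394815 [602.60711533  -9.9565382  199.13030718] [-9.37775551e-02  4.91128466e-01  1.54740426e+00  6.75057978e-05
  1.10836411e+00 -1.56460699e+00]
```

Emit:
servo_tool(
  commands=[
    [[-0.03, 0.012, 0, -0.08, 0], [-0.06, 0.024, 0, -0.16, 0], [-0.09, 0.036, 0, -0.24, 0], [-0.125, 0.048, 0, -0.32, 0], [-0.15, 0.059, 0, -0.38, 0]],
  ],
)

```text
time: 6.35
eef_pos: [645.5, -166.4, 198.7]
tcp_rot: [[-0.274, 0.962, -0.005], [0.962, 0.274, 0.001], [0.003, -0.005, -1.0]]
ft_force: [-0.1, -0.7, -5.9]
width: 0.5
```

Emit:
servo_tool(
  commands=[
    [[0, 0, 0, 0, 0], [0, 0, 0, 0, 0], [0, 0, 0, 0, 0]],
  ],
)

```text
time: 6.6
eef_pos: [645.6, -163.2, 199.8]
tcp_rot: [[-0.27, 0.963, -0.004], [0.963, 0.27, 0.002], [0.003, -0.004, -1.0]]
ft_force: [-0.3, 0.1, -6.1]
width: 0.503
```

```bash
python3 - <<'E'
from h import *
s=r.state();print(s['eef_pos'],yaw(),s['joint_vel'])
f=grab('wrist','w6.png')
E
```

```text
[ 645.62056182 -163.23726076  199.77688807] 1.8441816975957783 [ 0.01852877 -0.02034013 -0.0013202   0.00026987  0.00364694  0.00075757]
```

View pics/w6.png

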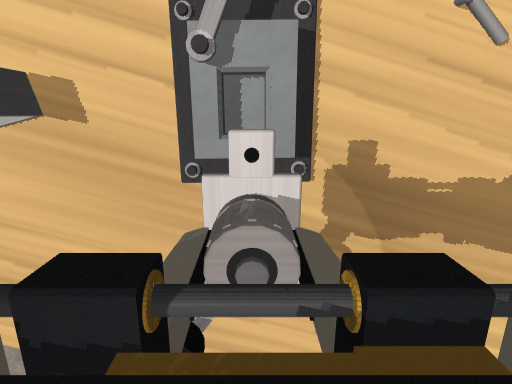

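```bash
python3 - <<'E'
import cv2
a=cv2.imread('pics/w6.png');cv2.imwrite('pics/z6.png',cv2.resize(a[0:190,160:330],(680,600)[:1]+(760,),interpolation=cv2.INTER_NEAREST)[:600])
E
```

```text
(no output)
```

View pics/z6.png

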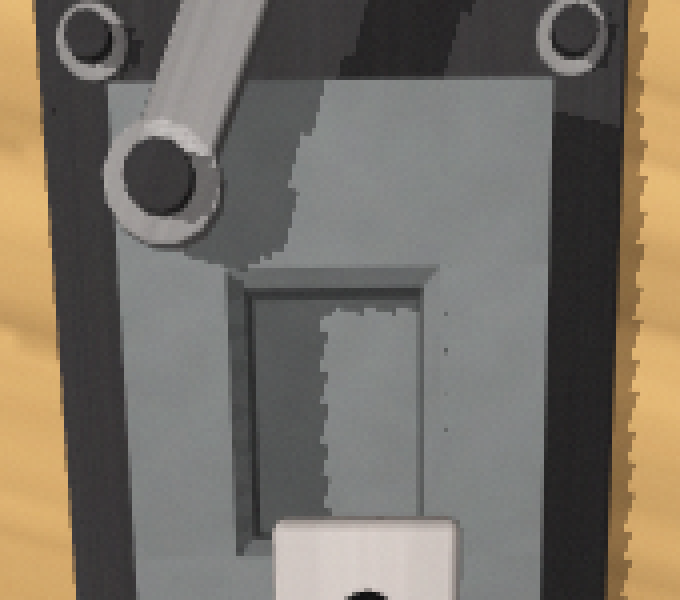

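```bash
cat > nest.py <<'E'
from h import *
from scipy.optimize import least_squares
np.set_printoptions(precision=4,suppress=True)
def fit(f,obs,p0=(560,-192,.28)):
    def res(p):
        c,s=np.cos(p[2]),np.sin(p[2])
        P=[[p[0]+c*x-s*y,p[1]+s*x+c*y,z] for _,(x,y,z) in obs]
        return (proj(f,P)-np.array([o for o,_ in obs])).ravel()
    o=least_squares(res,p0,loss='soft_l1',x_scale=[1,1,.01]);return o.x,res(o.x).reshape(-1,2)
E
python3 - <<'E'
from nest import *
f=r.grab_frame('wrist')
obs=[((187,20),(-72,50,36)),((298.25,20),(-72,-50,36))]
# image left = -tool x ; tool x ~ nest +y -> left = nest -y
obs=[((187,20),(-72,-50,36)),((298.25,20),(-72,50,36)),((217.25,66.75),(-33,-25,36)),((269.5,66.75),(-33,25,36)),((219.25,138.75),(33,-25,36)),((200,44),(-48,-36,61))]
p,e=fit(f,obs);print(p,'\n',e)
print(tool([p[0],p[1],200]),yaw()-np.pi/2-p[2],r.state()['eef_pos'])
E
```

```text
[ 569.5902 -191.2753    0.2802] 
 [[ 0.2711  0.568 ]
 [ 0.1864 -0.145 ]
 [-0.6379  0.2208]
 [ 0.7469 -0.1289]
 [-0.257   0.0288]
 [-0.2676 -0.4411]]
[-0.0067 -0.0814  0.0013] -0.005474810449535683 [ 646.1066 -162.7306  201.1864]
```

Emit:
servo_tool(
  commands=[
    [[-0.0076, -0.03, 0, -0.0055, 0], [-0.0076, -0.06, 0.02, -0.0055, 0], [-0.0076, -0.082, 0.05, -0.0055, 0], [-0.0076, -0.082, 0.075, -0.0055, 0], [-0.0076, -0.082, 0.075, -0.0055, 0]],
  ],
)

```text
time: 7.12
eef_pos: [566.6, -191.8, 123.2]
tcp_rot: [[-0.276, 0.961, -0.007], [0.961, 0.276, 0.003], [0.005, -0.006, -1.0]]
ft_force: [-1.1, 0.1, -6.3]
width: 0.5
```

Emit:
servo_tool(
  commands=[
    [[0, 0, 0, 0, 0], [0, 0, 0, 0, 0], [0, 0, 0, 0, 0]],
  ],
)

```text
time: 7.37
eef_pos: [571.2, -193.3, 129.4]
tcp_rot: [[-0.277, 0.961, 0.003], [0.961, 0.277, -0.001], [-0.002, 0.002, -1.0]]
ft_force: [0.1, 0.5, -6.1]
width: 0.502
```

```bash
python3 - <<'E'
from h import *
s=r.state();print(s['eef_pos'],yaw(),s['joint_vel'],tool([569.6,-191.3,126]))
f=grab('wrist','w7.png')
a=f['image'][:,:,::-1];cv2.imwrite('pics/z7.png',cv2.resize(a[50:250,130:370],(720,600),interpolation=0))
E
```

```text
[ 571.2315222  -193.31000591  129.43058988] 1.8513703517087619 [-4.06529321e-03  1.18276431e-05  5.89321278e-03 -1.40749976e-03
 -5.68566511e-03 -1.74222343e-03] [ 0.00238969 -0.00101941  0.00342361]
```

View pics/z7.png

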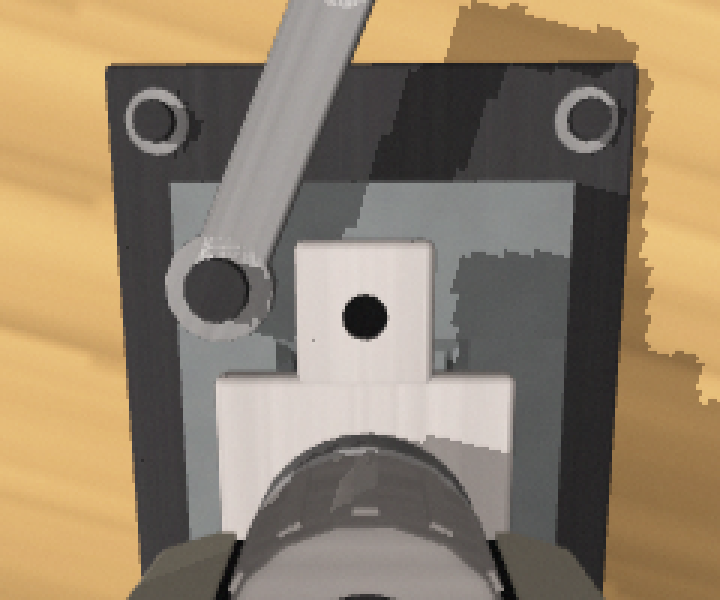

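```bash
python3 - <<'E'
from nest import *
f=r.grab_frame('wrist');s=r.state();z=s['eef_pos'][2]-40.8
obs=[((186.7,110.7),(-72,-50,36)),((321.3,110.7),(-72,50,36)),((202.3,146.7),(-48,-36,61)),]
p,e=fit(f,obs);print(p,'\n',e)
obs=[((229,130.3),(-62,-14,z)),((274.7,130.3),(-62,14,z)),((202.3,176),(-35,-31,z)),((301.3,175.5),(-35,31,z))]
q,e=fit(f,obs);print(q,'\n',e)
print(tool([*p[:2],0])-tool([*q[:2],0]),q[2]-p[2],tool([*q[:2],0]),s['eef_pos'],yaw()-np.pi/2)
E
```

```text
[ 568.915  -191.8041    0.2806] 
 [[ 0.1447 -0.0427]
 [ 0.3506 -0.115 ]
 [-0.4867  0.1815]]
[ 570.7987 -192.9193    0.2839] 
 [[-1.0279  0.2985]
 [ 0.8464  0.1174]
 [-1.0537 -0.2484]
 [ 1.3217 -0.0979]]
[ 0.0016 -0.0015 -0.    ] 0.0033045804010962687 [ 0.0007 -0.0001  0.129 ] [ 570.7904 -193.4292  129.0054] 0.2802947319456559
```

Emit:
servo_tool(
  commands=[
    [[0.0016, -0.0015, 0.0, 0, 0], [0.0016, -0.0015, 0.008, 0, 0], [0.0016, -0.0015, 0.016, 0, 0], [0.0016, -0.0015, 0.018, 0, 0], [0.0016, -0.0015, 0.018, 0, 0]],
  ],
)

```text
time: 7.88
eef_pos: [567.3, -192.1, 108.4]
tcp_rot: [[-0.276, 0.961, -0.002], [0.961, 0.276, 0.001], [0.001, -0.002, -1.0]]
ft_force: [0.0, -0.2, -6.1]
width: 0.502
```

Emit:
servo_tool(
  commands=[
    [[0, 0, 0.003, 0, 0], [0, 0, 0.006, 0, 0], [0, 0, 0.01, 0, 0], [0, 0, 0.01, 0, 0], [0, 0, 0.01, 0, 0]],
  ],
)

```text
time: 8.3
eef_pos: [568.0, -192.3, 99.5]
tcp_rot: [[-0.276, 0.961, 0.0], [0.961, 0.276, 0.0], [0.0, 0.0, -1.0]]
ft_force: [1.9, 0.3, -6.5]
width: 0.496
```

Emit:
servo_tool(
  commands=[
    [[0, 0, 0.003, 0, 0], [0, 0, 0.006, 0, 0], [0, 0, 0.009, 0, 0], [0, 0, 0.011, 0, 0], [0, 0, 0.011, 0, 0]],
  ],
)

```text
time: 8.72
eef_pos: [569.4, -192.5, 89.0]
tcp_rot: [[-0.276, 0.961, 0.004], [0.961, 0.276, -0.001], [-0.002, 0.003, -1.0]]
ft_force: [6.2, 1.3, -5.9]
width: 0.499
```

Emit:
servo_tool(
  commands=[
    [[0, 0, 0.002, 0, 0], [0, 0, 0.004, 0, 0], [0, 0, 0.004, 0, 0], [0, 0, 0.004, 0, 0]],
  ],
)

```text
time: 9.05
eef_pos: [569.4, -192.5, 85.1]
tcp_rot: [[-0.276, 0.961, 0.004], [0.961, 0.276, -0.001], [-0.002, 0.003, -1.0]]
ft_force: [7.8, 0.7, -3.9]
width: 0.502
```

Emit:
servo_tool(
  commands=[
    [[0, 0.001, 0.001, 0, 0], [0, 0.001, 0.002, 0, 0], [0, 0.001, 0.002, 0, 0]],
  ],
)

```text
time: 9.3
eef_pos: [569.2, -192.5, 84.3]
tcp_rot: [[-0.276, 0.961, 0.001], [0.961, 0.276, -0.001], [-0.001, 0.001, -1.0]]
ft_force: [-6.0, 1.2, 13.7]
width: 0.501
```

```bash
python3 - <<'E'
from nest import *
f=grab('wrist','w8.png');g=grab('scene','s8.png')
s=r.state();print(s['eef_pos'],s['ft_force'],yaw()-np.pi/2)
a=f['image'][:,:,::-1];b=g['image'][140:240,130:230,::-1]
cv2.imwrite('pics/z8.png',np.hstack([cv2.resize(a[50:250,130:370],(480,400),interpolation=0),cv2.resize(b,(300,400),interpolation=3)]))
E
```

```text
[ 569.2697 -192.5331   84.3035] [-4.8751  0.5903 12.7756] 0.2796957241455704
```

View pics/z8.png

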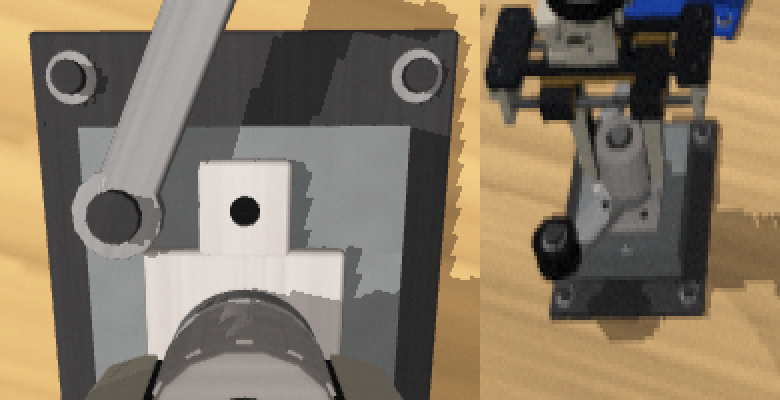

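Emit:
servo_tool(
  commands=[
    [[0, 0, -0.001, 0, 1], [0, 0, -0.001, 0, 1], [0, 0, -0.001, 0, 1], [0, 0, -0.001, 0, 1], [0, 0, -0.001, 0, 1]],
  ],
)

```text
time: 9.82
eef_pos: [568.8, -192.1, 83.5]
tcp_rot: [[-0.276, 0.961, -0.0], [0.961, 0.276, 0.0], [0.0, -0.0, -1.0]]
ft_force: [0.4, -0.3, -0.9]
width: 0.81
```

Emit:
servo_tool(
  commands=[
    [[0, 0, -0.03, 0, 1], [0, 0, -0.07, 0, 1], [0, 0, -0.11, 0, 1], [0, 0, -0.12, 0, 1], [0, 0, -0.12, 0, 1]],
  ],
)

```text
time: 10.23
eef_pos: [570.2, -192.6, 207.1]
tcp_rot: [[-0.276, 0.961, 0.006], [0.961, 0.276, -0.002], [-0.004, 0.005, -1.0]]
ft_force: [-0.4, -0.4, -0.3]
width: 1.0
```

```bash
python3 - <<'E'
from nest import *
f=grab('wrist','w9.png')
s=r.state();print(s['eef_pos'],s['ft_force'],yaw()-np.pi/2)
for d in r.recognise('keeper_grip','wrist'): print(d,atz(f,d['uv'],78))
E
```

```text
[ 569.2589 -192.2218  204.565 ] [-0.2822  0.0381 -1.0692] 0.2797097234433261
{'uv': [228.0, 98.9], 'conf': 0.61} [ 495.9956 -234.871    78.    ]
{'uv': [236.9, 195.2], 'conf': 0.23} [ 575.2639 -205.4059   78.    ]
```

View pics/w9.png

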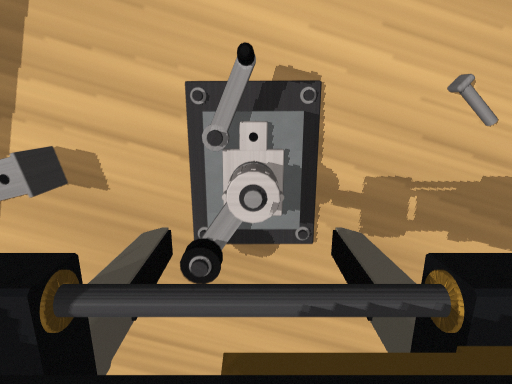

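```bash
python3 - <<'E'
from nest import *
f=r.grab_frame('wrist')
a=cv2.imread('pics/w9.png');cv2.imwrite('pics/z9.png',cv2.resize(a[30:160,180:310],(520,520),interpolation=0))
yw=.28;c,s=np.cos(yw),np.sin(yw);R=np.array([[c,-s],[s,c]]);O=np.array([569.2,-192.3])
for uv,z in [((245.5,51),95),((245,61),58),((215,138),61),((254,200),103),((199,265),86),((253.5,137),44)]:
    P=atz(f,uv,z);n=R.T@(P[:2]-O);d=n-[-48,-36];print(P,n,'k',np.arctan2(-d[0],d[1]),np.hypot(*d))
E
```

```text
[ 457.1517 -228.3541   95.    ] [-117.6484   -3.6849] k 1.136381196036541 76.77996073832941
[ 458.8043 -229.039    58.    ] [-116.2495   -4.7997] k 1.1420117866390025 75.04295813772599
[ 529.5874 -237.5955   61.    ] [-50.5876 -32.5843] k 0.6483126238572667 4.285164425150503
[ 565.0531 -190.5754  103.    ] [-3.5088  2.8035] k -0.8535768360563104 59.03537459809764
[ 644.3615 -220.9468   86.    ] [ 64.3176 -48.3025] k -1.6798941480507519 112.98936975643223
[ 520.1926 -203.534    44.    ] [-50.2034   2.747 ] k 0.05680466877981983 38.809576324314705
```

View pics/z9.png

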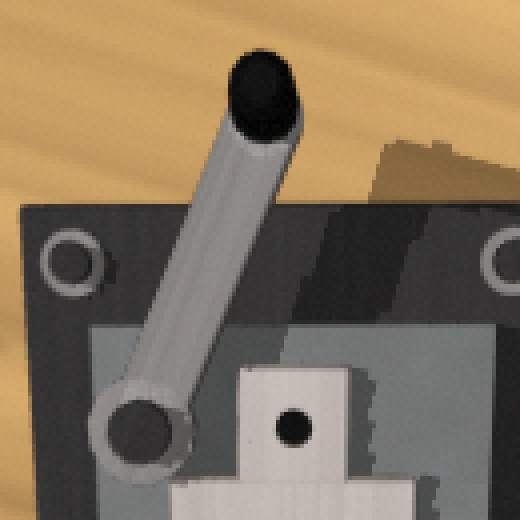

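```bash
python3 - <<'E'
from nest import *
print(tool([458.7,-230.4,82]),yaw()-1.44,r.state()['eef_pos'])
E
```

```text
[-0.007  -0.1157  0.1203] 0.41047002640148333 [ 568.2159 -191.8213  202.0941]
```

Emit:
servo_tool(
  commands=[
    [[-0.007, -0.035, 0, 0.1, 1], [-0.007, -0.07, 0, 0.2, 1], [-0.007, -0.105, 0.02, 0.3, 1], [-0.007, -0.116, 0.04, 0.41, 1], [-0.007, -0.116, 0.04, 0.41, 1]],
  ],
)

```text
time: 10.8
eef_pos: [455.3, -230.0, 159.4]
tcp_rot: [[0.137, 0.991, -0.007], [0.991, -0.137, 0.004], [0.003, -0.008, -1.0]]
ft_force: [0.5, 1.1, -0.1]
width: 1.001
```

Emit:
servo_tool(
  commands=[
    [[0, 0, 0, 0, 1], [0, 0, 0, 0, 1], [0, 0, 0, 0, 1]],
  ],
)

```text
time: 11.05
eef_pos: [460.6, -230.8, 164.2]
tcp_rot: [[0.127, 0.992, 0.001], [0.992, -0.127, -0.001], [-0.0, 0.001, -1.0]]
ft_force: [-0.0, 0.0, -0.4]
width: 1.001
```

```bash
python3 - <<'E'
from nest import *
f=grab('wrist','w10.png')
print(tool([458.7,-230.4,82]),yaw()-1.44,r.state()['eef_pos'],proj(f,[[458.7,-230.4,95],[458.7,-230.4,55]]))
E
```

```text
[ 0.0001 -0.0019  0.0822] 0.0033806260695579127 [ 460.5226 -230.7278  164.215 ] [[251.4348 212.8783]
 [251.4454 198.1624]]
```

View pics/w10.png

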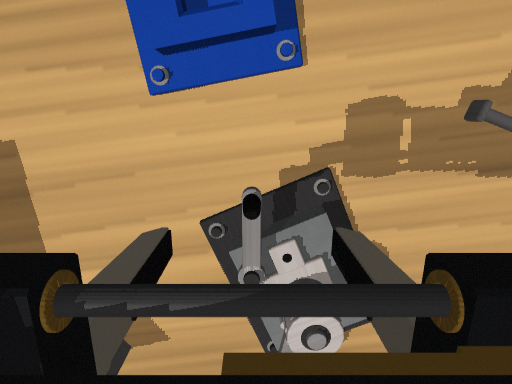

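Emit:
servo_tool(
  commands=[
    [[0, -0.003, 0.03, 0, 1], [0, -0.003, 0.06, 0, 1], [0, -0.003, 0.082, 0, 1], [0, -0.003, 0.082, 0, 0], [0, -0.003, 0.082, 0, 0]],
  ],
)

```text
time: 11.52
eef_pos: [456.7, -230.2, 81.7]
tcp_rot: [[0.128, 0.992, -0.001], [0.992, -0.128, 0.001], [0.0, -0.001, -1.0]]
ft_force: [-0.7, -0.8, -0.1]
width: 0.902
```

Emit:
servo_tool(
  commands=[
    [[0, 0, 0, 0, 0], [0, 0, 0, 0, 0], [0, 0, 0, 0, 0], [0, 0, 0, 0, 0], [0, 0, 0, 0, 0]],
  ],
)

```text
time: 11.93
eef_pos: [456.6, -230.6, 82.2]
tcp_rot: [[0.13, 0.992, 0.001], [0.992, -0.13, -0.001], [-0.0, 0.001, -1.0]]
ft_force: [0.6, -0.2, -0.2]
width: 0.545
```

Emit:
servo_tool(
  commands=[
    [[0, 0, 0, 0, 0], [0, 0, 0, 0, 0], [0, 0, 0, 0, 0], [0, 0, 0, 0, 0], [0, 0, 0, 0, 0]],
  ],
)

```text
time: 12.35
eef_pos: [456.3, -230.4, 81.6]
tcp_rot: [[0.13, 0.992, -0.0], [0.992, -0.13, 0.0], [0.0, -0.0, -1.0]]
ft_force: [0.9, 0.2, -0.4]
width: 0.187
```

Emit:
servo_tool(
  commands=[
    [[0, 0, 0, 0, 0], [0, 0, 0, 0, 0], [0.0075, 0.0004, 0, 0.1, 0], [0.0149, 0.0015, 0, 0.2, 0], [0.0222, 0.0033, 0, 0.3, 0]],
  ],
)

```text
time: 12.77
eef_pos: [462.5, -208.7, 81.6]
tcp_rot: [[0.422, 0.907, 0.0], [0.907, -0.422, -0.0], [-0.0, 0.0, -1.0]]
ft_force: [1.1, -1.1, -0.5]
width: 0.147
```

Emit:
servo_tool(
  commands=[
    [[0.0075, 0.0004, 0, 0.1, 0], [0.0149, 0.0015, 0, 0.2, 0], [0.0222, 0.0033, 0, 0.3, 0], [0.0292, 0.0059, 0, 0.4, 0]],
  ],
)

```text
time: 13.1
eef_pos: [479.9, -184.2, 81.6]
tcp_rot: [[0.741, 0.671, -0.001], [0.671, -0.741, 0.0], [-0.0, -0.001, -1.0]]
ft_force: [-0.8, 0.8, 1.4]
width: 0.147
```

```bash
python3 - <<'E'
from nest import *
f=grab('scene','s11.png');s=r.state()
d=s['eef_pos'][:2]-[533,-240.3];print(s['eef_pos'],np.hypot(*d),'k',np.arctan2(d[1],d[0])-np.pi/2-.28,yaw()-.28,s['ft_force'],s['width'])
cv2.imwrite('pics/z11.png',cv2.resize(f['image'][120:240,130:250,::-1],(600,600),interpolation=3))
E
```

```text
[ 480.6273 -183.5668   81.614 ] 77.21104960474683 k 0.4654537235291538 0.4488282039167901 [0.677  4.0664 0.6569] 0.14271077800485754
```

View pics/z11.png

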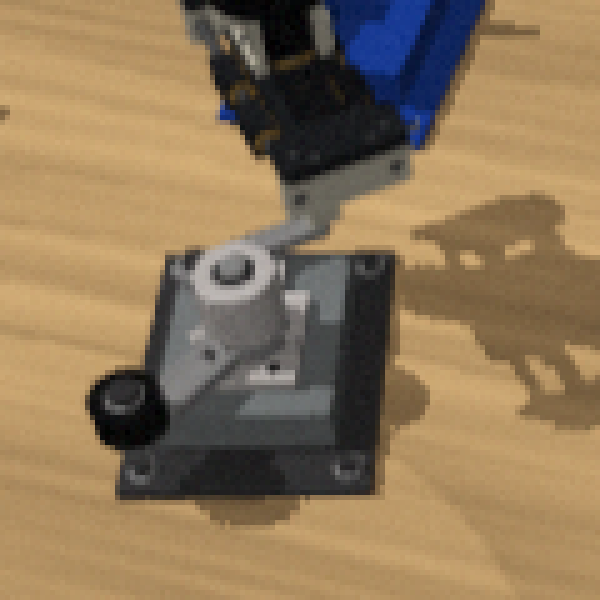

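Emit:
servo_tool(
  commands=[
    [[0.0075, 0.0004, 0, 0.1, 0], [0.0149, 0.0015, 0, 0.2, 0], [0.0222, 0.0033, 0, 0.3, 0], [0.0292, 0.0059, 0, 0.4, 0], [0.0292, 0.0059, 0, 0.4, 0]],
  ],
)

```text
time: 13.57
eef_pos: [505.9, -168.2, 81.5]
tcp_rot: [[0.944, 0.331, -0.001], [0.331, -0.944, 0.002], [-0.0, -0.002, -1.0]]
ft_force: [-1.6, 8.6, 4.7]
width: 0.15
```

Emit:
servo_tool(
  commands=[
    [[0.003, 0, 0, 0.04, 0], [0.006, 0.0, 0, 0.06, 0], [0.006, 0, 0, 0.06, 0]],
  ],
)

```text
time: 13.82
eef_pos: [511.0, -166.5, 81.6]
tcp_rot: [[0.961, 0.278, -0.001], [0.278, -0.961, 0.002], [-0.001, -0.002, -1.0]]
ft_force: [-0.9, 8.4, 3.5]
width: 0.145
```

```bash
python3 - <<'E'
from nest import *
s=r.state()
d=s['eef_pos'][:2]-[533,-240.3];print(s['eef_pos'],np.hypot(*d),'k',np.arctan2(d[1],d[0])-np.pi/2-.28,yaw()-.28,s['ft_force'],s['width'])
E
```

```text
[ 510.9747 -166.451    81.5551] 77.0635165658267 k 0.00984806901447799 0.0018202555146238364 [-0.9041  8.4484  3.4653] 0.14474670302171827
```

Emit:
servo_tool(
  commands=[
    [[0.002, -0.001, 0, 0, 0], [0.004, -0.0015, 0, 0, 0], [0.004, -0.0015, 0, 0, 0]],
  ],
)

```text
time: 14.07
eef_pos: [511.8, -165.9, 81.3]
tcp_rot: [[0.96, 0.28, -0.007], [0.28, -0.96, -0.001], [-0.007, -0.001, -1.0]]
ft_force: [-17.9, -10.5, 10.2]
width: 0.145
```

```bash
python3 - <<'E'
from nest import *
s=r.state()
d=s['eef_pos'][:2]-[533,-240.3];print(s['eef_pos'],np.hypot(*d),'k',np.arctan2(d[1],d[0])-np.pi/2-.28,yaw()-.28,s['tcp_rot'].T@s['ft_force'],s['width'])
E
```

```text
[ 511.8108 -165.9035   81.3479] 77.35521252903264 k -0.002532279500832013 0.004024275526491983 [-20.1397   5.031  -10.0443] 0.14470489193017097
```

Emit:
servo_tool(
  commands=[
    [[0, 0, 0, 0, 0.4], [0, 0, 0, 0, 0.4], [-0.002, 0, 0, 0, 0.4], [-0.003, 0, 0, 0, 0.4], [-0.003, 0, 0, 0, 0.4]],
  ],
)

```text
time: 14.48
eef_pos: [511.7, -165.8, 81.6]
tcp_rot: [[0.961, 0.277, 0.0], [0.277, -0.961, 0.0], [0.0, 0.0, -1.0]]
ft_force: [-0.3, 0.4, -0.1]
width: 0.392
```

Emit:
servo_tool(
  commands=[
    [[0, 0, -0.03, 0, 0.4], [0, 0, -0.07, 0, 0.4], [0, 0, -0.11, 0, 0.4], [0, 0, -0.12, 0, 1], [0, 0, -0.12, 0, 1]],
  ],
)

```text
time: 14.9
eef_pos: [513.2, -166.2, 204.8]
tcp_rot: [[0.961, 0.277, 0.006], [0.277, -0.961, -0.002], [0.005, 0.004, -1.0]]
ft_force: [0.2, -0.2, 0.1]
width: 0.5
```

Emit:
servo_tool(
  commands=[
    [[0, 0.02, 0, 0.12, 1], [0, 0.02, 0, 0.24, 1], [0, 0.02, 0, 0.36, 1], [0, 0.02, 0, 0.48, 1], [0, 0.02, 0, 0.6, 1]],
  ],
)

```text
time: 15.32
eef_pos: [516.7, -184.7, 199.7]
tcp_rot: [[0.948, -0.319, -0.002], [-0.319, -0.948, 0.001], [-0.002, -0.0, -1.0]]
ft_force: [-0.5, -0.6, 0.9]
width: 0.849
```

```bash
python3 - <<'E'
from nest import *
s=r.state();print(s['eef_pos'],yaw(),s['q'])
f=grab('wrist','w12.png')
g=grab('scene','s12.png');t=grab('top','t12.png')
cv2.imwrite('pics/z12.png',np.hstack([cv2.resize(g['image'][120:240,130:250,::-1],(390,390),interpolation=3),cv2.resize(t['image'][145:235,270:360,::-1],(390,390),interpolation=3)]))
E
```

```text
[ 516.7285 -184.6801  199.739 ] -0.32519560852262036 [-0.4281  0.3957  1.6957  0.0001  1.0527 -0.103 ]
```

View pics/w12.png

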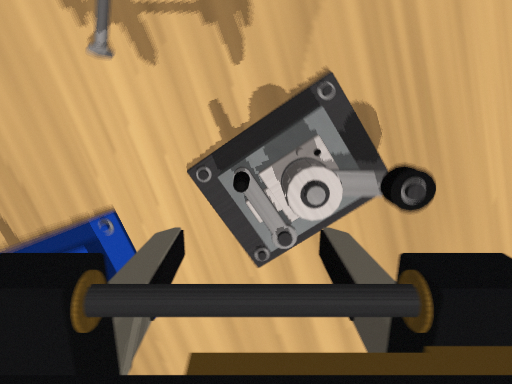

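View pics/z12.png

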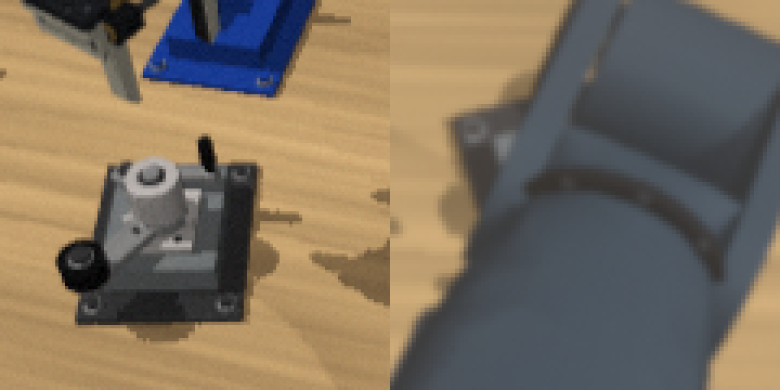

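```bash
python3 - <<'E'
from nest import *
print(tool([654.6,-220.6,130]),yaw()+1.891)
E
```

```text
[ 0.1422 -0.0087  0.0699] 1.5748868242210834
```

Emit:
servo_tool(
  commands=[
    [[0.03, -0.002, 0, 0.12, 1], [0.06, -0.004, 0, 0.24, 1], [0.09, -0.006, 0, 0.36, 1], [0.12, -0.008, 0, 0.48, 1], [0.142, -0.0087, 0, 0.6, 1]],
  ],
)

```text
time: 15.88
eef_pos: [656.5, -221.4, 200.4]
tcp_rot: [[0.606, -0.796, -0.001], [-0.796, -0.606, 0.0], [-0.001, 0.0, -1.0]]
ft_force: [-0.5, -0.5, 0.4]
width: 0.999
```

Emit:
servo_tool(
  commands=[
    [[0, 0, 0, 0.12, 1], [0, 0, 0, 0.24, 1], [0, 0, 0, 0.36, 1], [0, 0, 0, 0.48, 1], [0, 0, 0, 0.6, 1]],
  ],
)

```text
time: 16.3
eef_pos: [654.7, -221.1, 200.4]
tcp_rot: [[0.05, -0.999, -0.001], [-0.999, -0.05, 0.001], [-0.001, 0.001, -1.0]]
ft_force: [-0.5, 0.9, 0.8]
width: 1.001
```

Emit:
servo_tool(
  commands=[
    [[0, 0, 0.02, 0.12, 1], [0, 0, 0.04, 0.24, 1], [0, 0, 0.06, 0.36, 1], [0, 0, 0.06, 0.375, 1], [0, 0, 0.06, 0.375, 1]],
  ],
)

```text
time: 16.72
eef_pos: [654.3, -221.0, 140.4]
tcp_rot: [[-0.313, -0.95, -0.002], [-0.95, 0.313, 0.001], [-0.0, 0.003, -1.0]]
ft_force: [0.4, -0.2, 0.7]
width: 0.997
```

```bash
python3 - <<'E'
from nest import *
s=r.state();print(s['eef_pos'],yaw(),s['q'],tool([654.6,-220.6,76]),yaw()+1.891)
f=grab('wrist','w13.png');print(proj(f,[[654.6,-220.6,86]]))
E
```

```text
[ 654.2913 -221.0082  140.3992] -1.8891300147068013 [-0.3931  0.7078  1.3287 -0.      1.1077  1.496 ] [-0.0005 -0.0003  0.0644] 0.001869985293198706
[[251.1607 221.9364]]
```

View pics/w13.png

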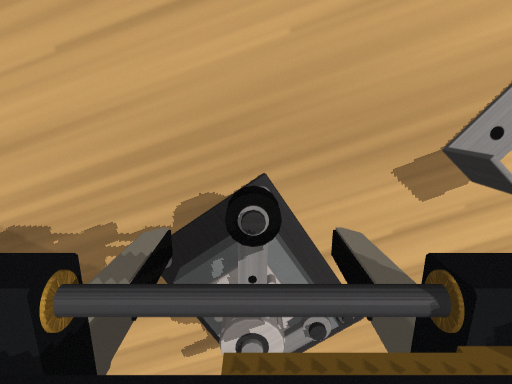

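Emit:
servo_tool(
  commands=[
    [[0, 0, 0.03, 0, 1], [0, 0, 0.055, 0, 1], [0, 0, 0.0645, 0, 0.9], [0, 0, 0.0645, 0, 0], [0, 0, 0.0645, 0, 0]],
  ],
)

```text
time: 17.18
eef_pos: [655.5, -221.5, 78.5]
tcp_rot: [[-0.316, -0.949, 0.001], [-0.949, 0.316, -0.0], [0.0, -0.001, -1.0]]
ft_force: [0.0, -0.3, 0.5]
width: 0.831
```

Emit:
servo_tool(
  commands=[
    [[0, 0, 0, 0, 0], [0, 0, 0, 0, 0], [0, 0, 0, 0, 0], [0, 0, 0, 0, 0], [0, 0, 0, 0, 0]],
  ],
)

```text
time: 17.6
eef_pos: [655.0, -221.3, 77.7]
tcp_rot: [[-0.318, -0.948, 0.001], [-0.948, 0.318, -0.0], [0.0, -0.001, -1.0]]
ft_force: [0.5, -0.0, -0.0]
width: 0.48
```

Emit:
servo_tool(
  commands=[
    [[0, 0, 0, 0, 0], [0, 0, 0, 0, 0], [0, 0, 0, 0, 0], [0, 0, 0, 0, 0]],
  ],
)

```text
time: 17.93
eef_pos: [655.0, -221.4, 77.4]
tcp_rot: [[-0.318, -0.948, 0.0], [-0.948, 0.318, -0.0], [0.0, -0.0, -1.0]]
ft_force: [0.6, -0.4, 1.7]
width: 0.416
```

```bash
python3 - <<'E'
from nest import *
s=r.state();d=s['eef_pos'][:2]-[569.1,-192.3];print(s['eef_pos'],np.hypot(*d),np.arctan2(d[1],d[0])-.28,s['tcp_rot'].T@s['ft_force'],s['width'])
E
```

```text
[ 654.9818 -221.4044   77.3844] 90.67937059654754 -0.606742608654217 [ 0.1555 -0.6529 -1.7051] 0.4158217794084339
```

Emit:
servo_tool(
  commands=[
    [[-0.009, 0.0004, 0, -0.1, 0], [-0.0179, 0.0018, 0, -0.2, 0], [-0.0266, 0.004, 0, -0.3, 0], [-0.035, 0.0071, 0, -0.4, 0], [-0.0431, 0.011, 0, -0.5, 0]],
  ],
)

```text
time: 18.35
eef_pos: [658.7, -177.5, 77.5]
tcp_rot: [[0.18, -0.984, 0.002], [-0.984, -0.18, -0.002], [0.002, -0.001, -1.0]]
ft_force: [0.9, -5.6, 0.5]
width: 0.422
```

```bash
cat > st.py <<'E'
from nest import *
s=r.state();d=s['eef_pos'][:2]-[569.1,-192.3];print(s['time'],s['eef_pos'],'rad',np.hypot(*d),'arm',np.arctan2(d[1],d[0])-.28+.6,'yawarm',yaw()+np.pi/2-.28+.6,'tool F',s['tcp_rot'].T@s['ft_force'],s['width'])
E
python3 st.py
```

```text
18.35 [ 658.6615 -177.5015   77.4904] rad 90.77590128040815 arm 0.4837533156269632 yawarm 0.5012390816898641 tool F [ 5.6307  0.096  -0.5016] 0.42160785355438385
```

Emit:
servo_tool(
  commands=[
    [[-0.009, 0.0004, 0, -0.1, 0], [-0.0179, 0.0018, 0, -0.2, 0], [-0.0266, 0.004, 0, -0.3, 0], [-0.035, 0.0071, 0, -0.4, 0], [-0.0431, 0.011, 0, -0.5, 0]],
  ],
)

```text
time: 18.77
eef_pos: [641.1, -137.0, 77.7]
tcp_rot: [[0.63, -0.777, 0.004], [-0.777, -0.63, -0.002], [0.004, -0.002, -1.0]]
ft_force: [6.5, -5.4, -2.3]
width: 0.417
```

Emit:
servo_tool(
  commands=[
    [[-0.005, 0.0001, 0, -0.05, 0], [-0.009, 0.0004, 0, -0.1, 0], [-0.013, 0.001, 0, -0.15, 0], [-0.013, 0.001, 0, -0.15, 0]],
  ],
)

```text
time: 19.1
eef_pos: [632.3, -127.2, 77.7]
tcp_rot: [[0.738, -0.675, 0.005], [-0.675, -0.738, -0.002], [0.004, -0.002, -1.0]]
ft_force: [8.5, -3.7, -2.7]
width: 0.422
```

```bash
python3 st.py
```

```text
19.1 [ 632.3008 -127.2018   77.7085] rad 90.73102934403344 arm 1.1201864842938303 yawarm 1.1496546345368492 tool F [ 8.7617 -2.9564  2.749 ] 0.42206797147655317
```

Emit:
servo_tool(
  commands=[
    [[-0.0025, 0, 0, -0.03, 0], [-0.005, 0.0001, 0, -0.05, 0], [-0.005, 0.0001, 0, -0.05, 0]],
  ],
)

```text
time: 19.35
eef_pos: [628.9, -124.0, 77.7]
tcp_rot: [[0.769, -0.639, 0.005], [-0.639, -0.769, -0.002], [0.005, -0.002, -1.0]]
ft_force: [9.4, -3.5, -3.9]
width: 0.418
```

```bash
python3 st.py
```

```text
19.35 [ 628.8858 -124.0312   77.7473] rad 90.74674268650696 arm 1.171546076466821 yawarm 1.197654054462241 tool F [ 9.4238 -3.3429  3.996 ] 0.4178741811871572
```

Still only spring force; continue in small steps.

Emit:
servo_tool(
  commands=[
    [[-0.0015, 0, 0, -0.01, 0], [-0.003, 0, 0, -0.02, 0], [-0.003, 0, 0, -0.02, 0]],
  ],
)

```text
time: 19.6
eef_pos: [626.7, -122.2, 77.7]
tcp_rot: [[0.781, -0.624, 0.005], [-0.624, -0.781, -0.001], [0.005, -0.002, -1.0]]
ft_force: [9.5, -4.0, -3.7]
width: 0.419
```

```bash
python3 st.py
```

```text
19.6 [ 626.7027 -122.1685   77.729 ] rad 90.7551133129481 arm 1.203170565346123 yawarm 1.2169316560428705 tool F [ 9.9336 -2.82    3.761 ] 0.41885317704704433
```

Emit:
servo_tool(
  commands=[
    [[-0.001, 0, 0, -0.01, 0], [-0.002, 0, 0, -0.01, 0], [-0.002, 0, 0, -0.01, 0]],
  ],
)

```text
time: 19.85
eef_pos: [625.2, -121.0, 77.7]
tcp_rot: [[0.787, -0.617, 0.005], [-0.617, -0.787, -0.001], [0.005, -0.002, -1.0]]
ft_force: [9.3, -2.7, -3.1]
width: 0.418
```

```bash
python3 st.py
```

```text
19.85 [ 625.2156 -120.9525   77.7433] rad 90.77127385043794 arm 1.2243342720116601 yawarm 1.2263194533515795 tool F [ 8.9571 -3.5927  3.1406] 0.41817530124560476
```

Emit:
servo_tool(
  commands=[
    [[-0.001, 0, 0, -0.01, 0], [-0.002, 0, 0, -0.02, 0], [-0.002, 0, 0, -0.02, 0]],
  ],
)

```text
time: 20.1
eef_pos: [623.7, -119.7, 77.7]
tcp_rot: [[0.8, -0.6, 0.005], [-0.6, -0.8, -0.001], [0.005, -0.002, -1.0]]
ft_force: [10.3, -4.2, -2.6]
width: 0.422
```

```bash
python3 st.py
```

```text
20.1 [ 623.6515 -119.7462   77.7309] rad 90.77397779624977 arm 1.2460957283609988 yawarm 1.2468494077638024 tool F [10.7173 -2.789   2.6337] 0.42216015095981185
```

Emit:
servo_tool(
  commands=[
    [[-0.001, 0, 0, -0.01, 0], [-0.002, 0, 0, -0.02, 0], [-0.002, 0, 0, -0.02, 0]],
  ],
)

```text
time: 20.35
eef_pos: [622.7, -119.0, 77.9]
tcp_rot: [[0.812, -0.584, 0.007], [-0.584, -0.812, -0.002], [0.007, -0.002, -1.0]]
ft_force: [12.6, -6.0, -5.2]
width: 0.416
```

```bash
python3 st.py
```

```text
20.35 [ 622.6889 -119.004    77.8731] rad 90.79687248319469 arm 1.2594812441788932 yawarm 1.2669177888808507 tool F [13.6665 -2.445   5.3092] 0.41606528788313424
```

Force begins to rise: the stop is being met. One more push.

Emit:
servo_tool(
  commands=[
    [[-0.001, 0, 0, 0, 0], [-0.002, 0, 0, 0, 0], [-0.002, 0, 0, 0, 0], [-0.002, 0, 0, 0, 0]],
  ],
)

```text
time: 20.68
eef_pos: [622.2, -118.6, 78.1]
tcp_rot: [[0.811, -0.585, 0.01], [-0.585, -0.811, -0.004], [0.01, -0.003, -1.0]]
ft_force: [17.7, -9.5, -8.8]
width: 0.419
```

```bash
python3 st.py; python3 - <<'E'
from h import *
f=grab('wrist','w14.png');g=grab('scene','s14.png')
cv2.imwrite('pics/z14.png',cv2.resize(g['image'][120:240,130:250,::-1],(600,600),interpolation=3))
E
```

```text
20.6833 [ 622.1535 -118.6264   78.1154] rad 90.78805474657445 arm 1.2666977483155226 yawarm 1.2661208200175365 tool F [19.8535 -2.6362  8.9777] 0.4188933505637747
```

View pics/w14.png

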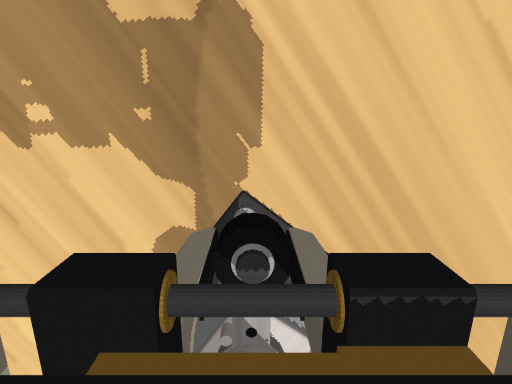

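View pics/z14.png

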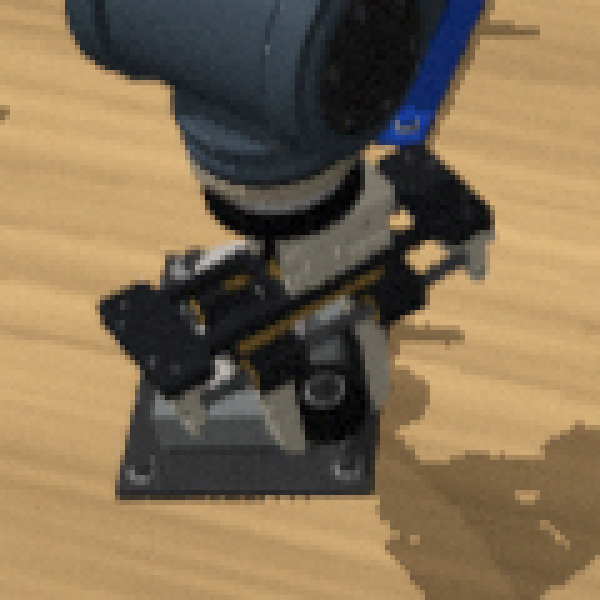

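Emit:
servo_tool(
  commands=[
    [[0, 0, 0.001, 0, 0], [-0.0005, 0, 0.002, 0, 0], [-0.0005, 0, 0.002, 0, 0], [-0.0005, 0, 0.002, 0, 0]],
  ],
)

```text
time: 21.12
eef_pos: [622.3, -118.5, 77.4]
tcp_rot: [[0.811, -0.585, 0.012], [-0.585, -0.811, -0.004], [0.012, -0.003, -1.0]]
ft_force: [14.9, -9.6, 1.0]
width: 0.419
```

```bash
python3 st.py
```

```text
21.1167 [ 622.3279 -118.5072   77.4141] rad 90.98673520884188 arm 1.2659077099452607 yawarm 1.266218508211121 tool F [17.7067 -0.8685 -0.8387] 0.4191391217873791
```

Emit:
servo_tool(
  commands=[
    [[-0.001, 0, 0, 0, 0], [-0.0015, 0, 0, 0, 0], [-0.0015, 0, 0, 0, 0], [-0.0015, 0, 0, 0, 0], [-0.0015, 0, 0, 0, 0]],
  ],
)

```text
time: 21.53
eef_pos: [621.9, -118.2, 77.6]
tcp_rot: [[0.811, -0.585, 0.014], [-0.585, -0.811, -0.005], [0.014, -0.004, -1.0]]
ft_force: [19.7, -12.4, -1.1]
width: 0.422
```

```bash
python3 st.py; python3 - <<'E'
from h import *
g=grab('top','t15.png');f=grab('scene','s15.png')
for l,z in (('roller_mid',69),('keeper_grip',78),('ear',44)):
  for c,i in (('top',g),('scene',f)):
    for d in r.recognise(l,c)[:3]: print(l,c,round(d['conf'],2),np.round(atz(i,d['uv'],z)))
E
python3 st.py
```

```text
21.5333 [ 621.936  -118.1774   77.5664] rad 91.02639773478953 arm 1.2715190401773784 yawarm 1.266108463060298 tool F [23.2439 -1.4788  1.4282] 0.42244814673000164
roller_mid top 0.26 [ 508. -231.   69.]
roller_mid scene 0.49 [ 623. -127.   69.]
keeper_grip top 0.65 [ 230. -252.   78.]
keeper_grip top 0.46 [ 529. -228.   78.]
keeper_grip scene 0.68 [330. 215.  78.]
ear top 0.59 [ 564. -213.   44.]
ear scene 0.61 [ 598. -128.   44.]
21.9333 [ 621.9255 -118.208    77.59  ] rad 90.9953691778052 arm 1.271417364185686 yawarm 1.2661647181311844 tool F [22.9614 -2.7593  0.423 ] 0.42146370082860823
```

View pics/s15.png

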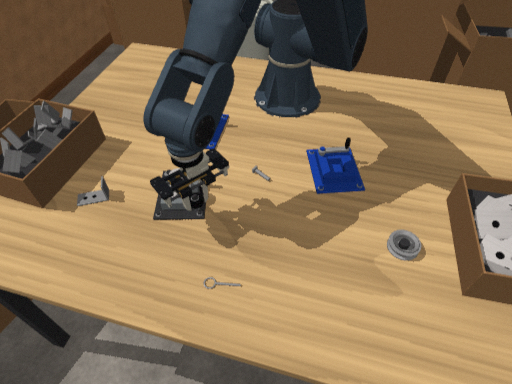

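```bash
python3 -c "
from plant import r
print(r.close_job())"; python3 st.py
```

```text
the job is handed in; nothing more can be done
None
the job is handed in; nothing more can be done
```

The tensioner is seated in the grey nest with the keeper shut over its ear. The robot was still holding the roller arm on its stop when I handed the job in, at 21.9 s.

- **Seating:** I gripped the tensioner by its drum and lowered it ear towards the keeper. The tool was at 85.1 mm when it seated, against 84.8 mm expected, and a light push down met firm resistance.
- **Keeper:** I swung it shut by its grip until it met its stop at about 20 N, with a measured angle of about 0. The wrist picture afterwards showed it lying over the ear.
- **Roller arm:** I pinched the roller and wound it round. The force stayed at the spring's 9–10 N, then climbed to 23 N with almost no further movement, so the arm is on its stop. The grip opening stayed at 39 mm.

**Checks that disagreed:**
- The arm angle worked out from the tool position is 1.27 rad, not 1.2. I put this down to the 0.05 rad of twist play and small calibration and grip offsets.
- In the last pictures the gripper hid the keeper and ear, so I could not see them again after winding. The networks' late guesses for those parts landed on look-alikes or the wrong spot, and I did not use them.

The pin, bracket, wheel, bolt and blue nests were not touched.

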